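# Offer up the cover plate to the brown sample's holder

## Task

One of the two grey sample holders contains the dish with the red-brown sample: pick up the blue metal cover plate by its black grip bar and hold it hovering level about a centimetre above the four brass posts of that holder, so that all four holes of the plate (either way round) stand straight above the threaded holes in the posts, ready for a colleague to drop the screws through. Do not set it down or let go: finish while holding it still there. Do not knock the plate against the holders, and leave the dishes and the other things on the table where they are.

Things in the scene. Friction and masses are not known exactly. Their poses are not given: they have to be found in the camera images.
- cover: blue metal cover plate, 92 x 72 x 4 mm, about 150 g, loose, lying flat, grip up; origin: centre of its underside, z up, x along its 92 mm side. Four through holes 12 mm wide at x = +-34, y = +-24 mm. Black grip bar over the middle: 56 mm long along x, 14 mm wide along y, 22 to 40 mm above the underside, on two feet at x = +-22 mm
- cover_hole1 (a point): centre of the plate's hole at x = +34, y = +24 mm, at the underside
- cover_hole2 (a point): centre of the diagonally opposite hole, x = -34, y = -24 mm, at the underside
- holder_a: grey metal sample holder, 92 x 72 x 8 mm, fixed to the table; origin: centre of its underside, z up, x along its 92 mm side. Round pocket 60 mm wide, floor 4 mm above the table, holds a dish (rim 16 mm above the table). Four brass posts 14 mm thick at x = +-34, y = +-24 mm, tops 24 mm above the table, each with a 6 mm threaded hole. Which dish lies in which holder varies
- holder_b: the other holder, identical to holder_a, same origin and axes
- holder_a_thread1 (a point): top of the threaded hole of holder_a's post at x = +34, y = +24 mm, 24 mm above the table
- holder_a_thread2 (a point): top of the threaded hole of holder_a's post at x = -34, y = -24 mm, 24 mm above the table
- holder_b_thread1 (a point): top of the threaded hole of holder_b's post at x = +34, y = +24 mm, 24 mm above the table
- holder_b_thread2 (a point): top of the threaded hole of holder_b's post at x = -34, y = -24 mm, 24 mm above the table
- dish_brown: round clear dish, 57 mm wide, 12 mm high, with the red-brown sample, loose in the pocket of one holder; origin: centre of its underside
- dish_pale: round clear dish, 57 mm wide, 12 mm high, with the pale cream sample, loose in the pocket of the other holder; origin: centre of its underside
- tube_6: bystander: small tube with a green cap, 30 mm wide, 62 mm high, standing; origin: centre of its underside
- eraser: bystander: blue and white eraser, 21 x 42 x 13 mm, lying; origin: centre of its underside
Things that resemble listed ones, but are neither listed nor needed, are in the scene too. What is shaped like the dish_pale but green or orange is not meant.

How it is judged:
At the end, for the whole second after the job is handed in: The gripper holds the cover plate still (under 20 mm/s), level within 0.08 rad, its underside 4 to 20 mm above the post tops of the brown dish's holder, touching no holder or dish, cover_hole1 and cover_hole2 each within 4 mm horizontally of that holder's two thread points (either way round) (((horizontal distance between dish_brown and holder_a below 0.02 m and ((horizontal distance between cover_hole1 and holder_a_thread1 below 0.004 m and horizontal distance between cover_hole2 and holder_a_thread2 below 0.004 m) or (horizontal distance between cover_hole1 and holder_a_thread2 below 0.004 m and horizontal distance between cover_hole2 and holder_a_thread1 below 0.004 m)) and z of cover in the frame of holder_a between 0.028 and 0.044 m) or (horizontal distance between dish_brown and holder_b below 0.02 m and ((horizontal distance between cover_hole1 and holder_b_thread1 below 0.004 m and horizontal distance between cover_hole2 and holder_b_thread2 below 0.004 m) or (horizontal distance between cover_hole1 and holder_b_thread2 below 0.004 m and horizontal distance between cover_hole2 and holder_b_thread1 below 0.004 m)) and z of cover in the frame of holder_b between 0.028 and 0.044 m)) and angle between cover's own z axis and vertical below 0.08 rad and contact force between the fingers and cover above 1 N and contact force between cover and holder_a below 0.2 N and contact force between cover and holder_b below 0.2 N and contact force between cover and dish_brown below 0.2 N and contact force between cover and dish_pale below 0.2 N and linear speed of cover below 0.02 m/s and angular speed of cover below 0.15 rad/s); the arm keeps its last pose, push and grip.
It fails at once if the cover plate is knocked against a holder (more than 5 N) (contact force between cover and holder_a above 5 N or contact force between cover and holder_b above 5 N).
It fails at once if a dish is moved by more than 15 mm (distance of any of dish_brown, dish_pale from where it was at the start of the episode above 0.015 m).
It fails at once if a bystander is moved by more than 30 mm (distance of any of tube_6, eraser from where it was at the start of the episode above 0.03 m).
It also fails if it takes over 48 s, if anything falls off the work surface, if the arm or the gripper's body presses on something with over 40 N, if the wrist force passes 120 N, or if a joint passes its speed limit or range.

## Robot

A 6-joint arm with a two-finger parallel gripper is mounted at the origin on a cart in front of the work surface, level with it; the furniture and walls round the work are solid. World frame = base frame: x ahead of the robot, y to its left, z up, the work surface at z = 0. Lengths are in m, angles in rad, forces in N, time in s.
With the tool pointing down it reaches from about 0.3 to 0.775 m from the base axis. Payload 14.6 kg.
Tool frame: the origin (TCP) lies at the very end of the fingers, on their centre line; the grasp point (between the pads) lies 19 mm behind it (grip_point_offset is the distance from the TCP to the grasp point, in m); z points along the fingers, y is the line along which they close (so a half turn about z gives the same grasp; the last joint's range is limited). The gripper opens to 85 mm and grips with 20 to 120 N. Pads are 22 mm wide; open, the fingers measure 114 mm over their backs; the gripper's body (76 mm by 85 mm) begins 54 mm behind the grasp point. The pads swing forward as they close: fully open they stand 13 mm farther back than shut.
Start: joints at [-1.225, 0.3, 1.521, -0, 1.321, -0.067], TCP at [0.221, -0.504, 0.194] pointing down, gripper open.
Joint ranges: [-3.03, 3.03], [-0.79, 2.21], [0.23, 2.52], [-1.04, 4.18], [0, 3.07], [-2.55, 2.55]. Speed limits (rad/s): [2.22, 2.22, 2.57, 3.14, 3.14, 3.14].

## Interface

Orientations are given as a unit quaternion [x, y, z, w].
In Python, from bench import read_state, read_camera, close_job, search_frame, silhouettes, landmark_of, grip_point_offset gives the robot as it stands.
- The arm moves only by the shell command python3 -m inch 'ROWS' [FORCE]. ROWS is JSON, a list of rows, each a list of 7 numbers: the shift along the tool's x, y, z in units of 30 mm (1.0 is 30 mm), then the turn, a rotation vector about the tool's x, y, z in units of 8 degrees (1.0 is 8 degrees), then the finger opening in mm, from 0 to 85.4. In form: [[x, y, z, ax, ay, az, hand], ...]. A call has 1 to 20 rows; each row shifts and turns the commanded pose from where the row before left it, along the tool's axes as they then stand; what a row does not reach is not made up. A row lasts 1/8 s, in which the tool goes at most 62.5 mm and 10.7 degrees, less where a joint would pass 70% of its speed; a pose out of reach is approached as far as the arm can. A call is refused whole if a number of a shift passes 1 or a number of a turn 1, either way. A call with a gripper value outside its range is refused whole. The fingers move at their own pace and stop on an object; FORCE is the grip in N (left out, the last holds). Time passes only in rows, so rows that do not move let the fingers close. It gives the time, the measured TCP pose, the force, the opening and the grip force at its end, in the units of the state.
- read_state(): the state, without advancing time (a new reading comes with each control period).
- read_camera(name): name is "scene" or "side" or "wrist"; returns a dict with "pixels" (480x640x3 uint8, blue, green, red), "fx", "fy", "cx", "cy" (pixels), "dist_coeffs" ([k1, k2, p1, p2, k3] as OpenCV has them; the pictures are not rectified), "position" and "attitude" of the camera in the world; the wrist camera has in their place "tool_from_camera" (4x4, takes a point from camera to tool coordinates, whose origin is the TCP and whose axes are the flange's). Camera axes: x right, y up, looking along -z (the intrinsics and any distortion apply to the point x, -y, -z); pixel columns grow to the right and rows downward; lengths in m; the calibration is good to about 2 mm. A picture is of the moment at which its call begins: read the wrist's pose just before it. There is no depth.
- close_job(): hands the job in; it is judged then, once.
Trained networks look in a picture, given as the dict that the camera call returned (one of the last four; its "shot" number tells which), for a name from the list of things; names that differ only in an ending like _2 or _b are one class to them, and where a whole thing is asked for, a point or a joint stands for the part that bears it (a point fixed in the world has none). Each returns a list of dicts, best first, with "conf" (0 to 1); they miss things now and then, are a little off and sometimes report something else, mostly with a low value. They report only what shows in the picture. A call takes as long as a camera call. They do not tell look-alikes from the thing itself.
- search_frame(picture, query): "extent" ([left, top, width, height] in pixels, round what is visible of it).
- silhouettes(picture, query): "mask" (480x640 bool, what is visible of it) and "extent" ([left, top, width, height] in pixels, round what is visible of it).
- landmark_of(picture, query): "uv" ([column, row] in pixels: a listed point, or the origin of a listed thing).
The state is a dict: "time": time; "q": joint angles; "qd": joint speeds; "tau": joint torques, N m; "tool_pos": TCP position; "orientation": TCP orientation; "contact_force": force on the tool from outside, world axes, zero at the start; "ft_torque": the same for the moment, N m; "gripper_width": finger opening in m; "grasp_force": force on a finger pad.
Only numpy, scipy, OpenCV 4.12 (cv2) and the standard library are available. Lean on these libraries where they do the work, as an engineer would, in place of code of your own. Each camera call takes 0.05 s, during which the arm holds its last target. There are 200 camera calls.

## Working session

There is one attempt and no reset: what is moved stays moved. The work goes in short steps, Python scripts to look and compute and a shell command to move; the robot and the scene stay as the last step left them, time stands still between calls to the robot, and variables do not carry over. Pictures are saved under pics/ and viewed, at most 10 in all, crops included, and the job is handed in when it is done.

```bash
mkdir -p pics
cat > h.py <<'E'
import numpy as np, cv2
from scipy.spatial.transform import Rotation as R
from bench import *
def pose(c,st=None):
    if 'tool_from_camera' in c:
        T=np.eye(4);T[:3,:3]=R.from_quat(st['orientation']).as_matrix();T[:3,3]=st['tool_pos']
        return T@np.array(c['tool_from_camera'])
    a=np.array(c['attitude'],float);T=np.eye(4)
    T[:3,:3]=a if a.shape==(3,3) else R.from_quat(a).as_matrix();T[:3,3]=c['position'];return T
def K(c): return np.array([[c['fx'],0,c['cx']],[0,c['fy'],c['cy']],[0,0,1.]]),np.array(c['dist_coeffs'],float)
def toplane(c,uv,z,st=None):
    k,d=K(c);T=pose(c,st)
    p=cv2.undistortPoints(np.array(uv,float).reshape(-1,1,2),k,d).reshape(-1,2)
    r=np.c_[p[:,0],-p[:,1],-np.ones(len(p))]@T[:3,:3].T
    return T[:3,3]+r*((z-T[2,3])/r[:,2])[:,None]
def proj(c,P,st=None):
    k,d=K(c);T=pose(c,st)
    q=(np.array(P,float)-T[:3,3])@T[:3,:3]
    return cv2.projectPoints((q*[1,-1,-1]).reshape(-1,1,3),np.zeros(3),np.zeros(3),k,d)[0].reshape(-1,2)
E
python3 - <<'E'
from h import *
st=read_state();print(st['tool_pos'],st['orientation'],grip_point_offset)
Z={'cover':0,'cover_hole1':0.004,'cover_hole2':.004,'holder_a':0.008,'holder_a_thread1':.024,'holder_a_thread2':.024,'dish_brown':.01,'dish_pale':.01,'tube_6':0,'eraser':0}
for n in ['scene','side']:
    c=read_camera(n);cv2.imwrite(f'pics/{n}.png',c['pixels']);print(n,c['position'])
    for k,z in Z.items():
        for d in landmark_of(c,k)[:4]: print(k,round(d['conf'],2),np.round(d['uv'],1),np.round(toplane(c,[d['uv']],z)[0],3))
E
```

```text
[ 0.22054383 -0.50354368  0.19330534] [ 9.78776491e-01  2.04929861e-01 -8.97688760e-05 -5.69217118e-04] 0.0187
scene [-0.03518634  0.76594599  0.70085831]
cover 0.56 [248.4 213.5] [0.596 0.321 0.   ]
cover_hole1 0.81 [270.1 212. ] [0.57  0.294 0.004]
cover_hole1 0.8 [228.8 214.7] [0.614 0.35  0.004]
cover_hole2 0.81 [270.1 212. ] [0.57  0.294 0.004]
cover_hole2 0.8 [228.8 214.7] [0.614 0.35  0.004]
holder_a 0.55 [339.1 279.3] [0.377 0.319 0.008]
holder_a 0.19 [318.1 258. ] [0.432 0.312 0.008]
holder_a_thread1 0.93 [193.9 277.5] [0.52  0.487 0.024]
holder_a_thread1 0.74 [226.9 215.8] [0.595 0.366 0.024]
holder_a_thread1 0.73 [247.2 211.3] [0.58  0.335 0.024]
holder_a_thread1 0.59 [245.5 270.4] [0.478 0.421 0.024]
holder_a_thread2 0.93 [193.9 277.5] [0.52  0.487 0.024]
holder_a_thread2 0.74 [226.9 215.8] [0.595 0.366 0.024]
holder_a_thread2 0.73 [247.2 211.3] [0.58  0.335 0.024]
holder_a_thread2 0.59 [245.5 270.4] [0.478 0.421 0.024]
dish_brown 0.6 [219.1 284.9] [0.493 0.462 0.01 ]
dish_pale 0.65 [338.8 278.4] [0.377 0.319 0.01 ]
dish_pale 0.59 [429.5 341.3] [0.207 0.31  0.01 ]
dish_pa
[... 392 characters left out ...]
2.7 238.5] [0.572 0.288 0.004]
holder_a 0.87 [224.5 299.7] [0.486 0.465 0.008]
holder_a_thread1 0.93 [248.3 278.4] [0.475 0.422 0.024]
holder_a_thread1 0.92 [194.6 294.7] [0.513 0.494 0.024]
holder_a_thread1 0.23 [339.  277.3] [0.363 0.355 0.024]
holder_a_thread2 0.93 [248.3 278.4] [0.475 0.422 0.024]
holder_a_thread2 0.92 [194.6 294.7] [0.513 0.494 0.024]
holder_a_thread2 0.23 [339.  277.3] [0.363 0.355 0.024]
dish_brown 0.96 [220.6 297. ] [0.493 0.464 0.01 ]
dish_pale 0.82 [331.6 332.3] [0.317 0.456 0.01 ]
dish_pale 0.68 [340.7 276.3] [0.374 0.331 0.01 ]
tube_6 0.62 [278.1 260.6] [0.494 0.324 0.   ]
eraser 0.58 [321.5 216. ] [0.521 0.144 0.   ]
eraser 0.26 [368.5 271.9] [0.351 0.284 0.   ]
```

View pics/scene.png

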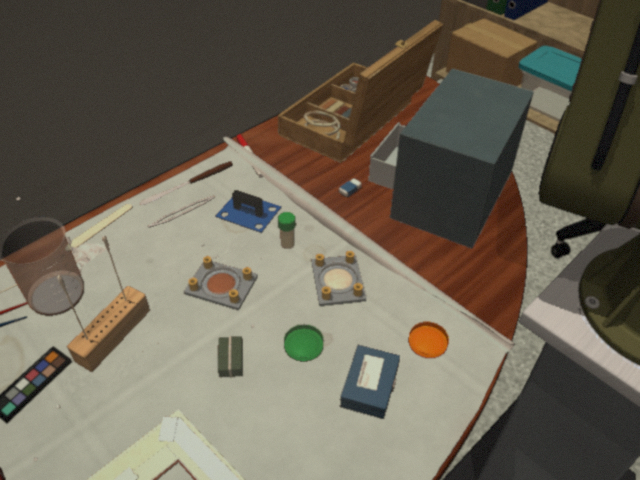

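View pics/side.png

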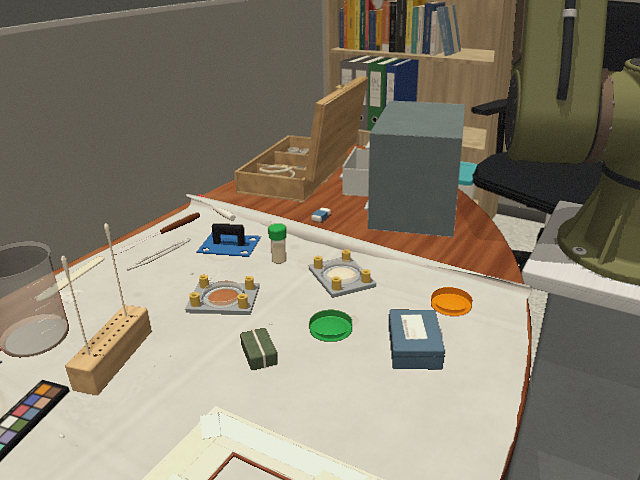

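The scene camera shows the blue plate at about (248,213) and the brown dish's holder at (220,285). The pale dish's holder is at (339,279), the green-cap tube at (287,230), and a large grey box stands in the path. I'll work out where the box is before moving.

Run:
```python
from h import *
a=read_camera('scene');b=read_camera('side')
print('base',toplane(a,[[393,218],[474,242]],0).round(3),toplane(b,[[370,229],[458,234]],0).round(3))
def tri(u,v):
    p=toplane(a,[u],0)[0];d=p-a['position'];q=toplane(b,[v],0)[0];e=q-b['position']
    s=np.linalg.lstsq(np.c_[d,-e],np.array(b['position'])-a['position'],rcond=None)[0]
    x=a['position']+s[0]*d;y=b['position']+s[1]*e;return ((x+y)/2).round(3),np.linalg.norm(x-y).round(3)
for u,v in [([407,133],[370,131]),([486,160],[458,132]),([531,95],[463,104]),([450,72],[378,102])]:print(tri(u,v))
T=R.from_quat(read_state()['orientation']).as_matrix();print(T.round(3))
print(read_camera('wrist')['tool_from_camera'])
```

```text
base [[0.417 0.147 0.   ]
 [0.285 0.092 0.   ]] [[0.417 0.149 0.   ]
 [0.274 0.091 0.   ]]
(array([0.421, 0.14 , 0.175]), np.float64(0.009))
(array([0.28 , 0.13 , 0.193]), np.float64(0.003))
(array([ 0.342, -0.096,  0.181]), np.float64(0.003))
(array([ 0.505, -0.077,  0.167]), np.float64(0.02))
[[ 0.916  0.401 -0.   ]
 [ 0.401 -0.916 -0.   ]
 [-0.    -0.    -1.   ]]
[[-9.33396831e-05  9.54272976e-01  2.98936579e-01  7.53621037e-02]
 [ 9.99999925e-01  2.01437219e-04 -3.30793973e-04  2.28965892e-04]
 [-3.75884703e-04  2.98936526e-01 -9.54272923e-01 -1.80159362e-01]
 [ 0.00000000e+00  0.00000000e+00  0.00000000e+00  1.00000000e+00]]
```

```bash
python3 -m inch '[[0,0,-1,0,0,0,60],[0,0,-1,0,0,0,60],[0,0,-1,0,0,0,60],[0.5,-0.5,-1,0,0,0,60],[1,-1,0,0,0,0,60],[1,-1,0,0,0,0,60],[1,-1,0,0,0,0,60],[1,-1,0,0,0,0,60],[1,-1,0,0,0,0,60],[1,-1,0,0,0,0,60],[1,-1,0,0,0,0,60],[1,-1,0,0,0,0,60],[1,-1,0,0,0,0,60],[1,-1,0,0,0,0,60],[1,-1,0,0,0,0,60],[1,-1,0,0,0,0,60],[1,-1,0,0,0,0,60],[1,-1,0,0,0,0,60],[1,-1,0,0,0,0,60]]'
python3 - <<'E'
from h import *
st=read_state();c=read_camera('wrist');cv2.imwrite('pics/w1.png',c['pixels'])
for k,z in {'cover':0,'cover_hole1':0.004,'holder_a_thread1':.024,'dish_brown':.01}.items():
    for d in landmark_of(c,k)[:6]: print(k,round(d['conf'],2),np.round(d['uv'],1),np.round(toplane(c,[d['uv']],z,st)[0],4))
E
```

```text
time: 3.62
tool_pos: [0.4604, 0.1101, 0.314]
orientation: [0.979, 0.205, 0.0, 0.0]
contact_force: [-0.1, -0.5, 0.1]
gripper_width: 0.0599
grasp_force: 0.0
cover 0.5 [44.1 16.5] [0.4978 0.4576 0.    ]
cover_hole1 0.98 [217.5   5. ] [0.5802 0.2818 0.004 ]
holder_a_thread1 0.63 [59.9 46.2] [0.4772 0.4183 0.024 ]
holder_a_thread1 0.46 [112.5 199. ] [0.3401 0.3192 0.024 ]
dish_brown 0.76 [45.6 19.1] [0.4965 0.4489 0.01  ]
```

View pics/w1.png

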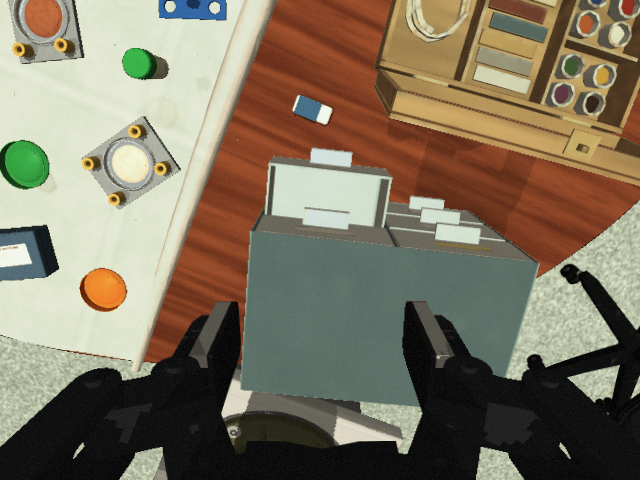

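The wrist view shows the plate's near edge with two holes at (171,8) and (215,5), and the brown dish's holder at (45,20). The plate's short side runs roughly along tool y. I'll move to where both are in view.

```bash
python3 -m inch '[[1,-0.8,0,0,0,0,60],[1,-0.8,0,0,0,0,60],[1,-0.8,0,0,0,0,60],[1,-0.8,0,0,0,0,60],[1,-0.8,0,0,0,0,60],[1,-0.8,0.5,0,0,0,60],[1,-0.8,0.5,0,0,0,60],[0.7,-0.8,0.5,0,0,0,60],[0,0,0,0,0,0,60],[0,0,0,0,0,0,60]]'
cat > look.py <<'E'
from h import *
import sys
from scipy.optimize import least_squares
st=read_state();c=read_camera('wrist');cv2.imwrite(f'pics/{sys.argv[1]}.png',c['pixels'])
print(st['tool_pos'],R.from_quat(st['orientation']).as_matrix().round(3)[:,0])
for k,z in {'cover':0,'cover_hole1':0.004,'holder_a_thread1':.024,'dish_brown':.01}.items():
    for d in landmark_of(c,k)[:8]: print(k,round(d['conf'],2),np.round(d['uv'],1),np.round(toplane(c,[d['uv']],z,st)[0],4))
E
python3 look.py w2
```

```text
time: 5.12
tool_pos: [0.595, 0.376, 0.2696]
orientation: [0.979, 0.204, 0.0, -0.0]
contact_force: [-0.4, -0.8, 0.7]
gripper_width: 0.0605
grasp_force: 0.0
[0.59500827 0.37599225 0.26957842] [0.916 0.4   0.001]
cover 0.67 [369.2 195.3] [0.5992 0.3206 0.    ]
cover_hole1 0.77 [350.4 159.4] [0.6265 0.3559 0.004 ]
cover_hole1 0.7 [393.8 221.2] [0.5845 0.2843 0.004 ]
holder_a_thread1 0.83 [190.3 204. ] [0.5205 0.491  0.024 ]
holder_a_thread1 0.81 [240.3 266.4] [0.4764 0.4192 0.024 ]
dish_brown 0.73 [219.3 230.5] [0.5003 0.4552 0.01  ]
```

View pics/w2.png

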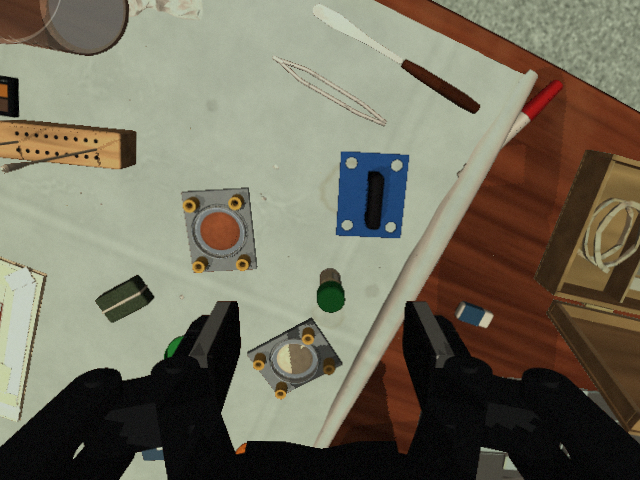

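This view shows the plate's holes near (351,162), (397,166), (347,225) and (391,227), and the brown holder's posts near (190,205), (235,202), (199,265) and (242,264). Next I refine these and fit both poses.

```bash
cat > fit.py <<'E'
from h import *
from scipy.optimize import least_squares
TP=np.array([[34,24],[34,-24],[-34,24],[-34,-24]])/1000
def rigid(P):
    # order-free: P 4x2; long axis
    c=P.mean(0);best=None
    import itertools
    for p in itertools.permutations(range(4)):
        Q=P[list(p)]-c;H=TP.T@Q
        a=np.arctan2(H[0,1]-H[1,0],H[0,0]+H[1,1]);M=np.array([[np.cos(a),-np.sin(a)],[np.sin(a),np.cos(a)]])
        e=np.linalg.norm(Q-TP@M.T,axis=1)
        if best is None or (e**2).sum()<best[0]-1e-12: best=((e**2).sum(),a,e)
    a=(np.degrees(best[1])+90)%180-90
    return c.round(4),round(a,2),(best[2]*1000).round(1)
def blobs(mask,approx,r):
    out=[]
    for u,v in approx:
        y,x=np.mgrid[:480,:640];m=mask&((x-u)**2+(y-v)**2<r*r)
        out.append([x[m].mean(),y[m].mean()])
    return np.array(out)
E
python3 - <<'E'
from fit import *
st=read_state();c=read_camera('wrist');im=c['pixels'].astype(int);b,g,r=im[...,0],im[...,1],im[...,2]
white=(r>110)
H=blobs(white,[(351,162),(397,166),(347,225),(391,227)],9);print(H.round(1))
print('cover',rigid(toplane(c,H,.002,st)[:,:2]))
hsv=cv2.cvtColor(c['pixels'],cv2.COLOR_BGR2HSV)
brass=(hsv[...,0]>10)&(hsv[...,0]<32)&(hsv[...,1]>110)
A=[(190,205),(235,202),(199,265),(242,264)]
B=blobs(brass,A,13);print(B.round(1));print('holder',rigid(toplane(c,B,.020,st)[:,:2]))
cr=[c['pixels'][v-18:v+18,u-18:u+18] for u,v in A];cm=[(brass[v-18:v+18,u-18:u+18,None]*np.ones(3)*255).astype('uint8') for u,v in A]
cw=[c['pixels'][v-18:v+18,u-18:u+18] for u,v in H.round().astype(int)]
cv2.imwrite('pics/c1.png',cv2.resize(np.vstack([np.hstack(x) for x in (cr,cm,cw)]),None,fx=5,fy=5,interpolation=0))
E
```

```text
[[351.8 162.5]
 [396.6 165.1]
 [347.5 224.6]
 [390.9 226.7]]
cover (array([0.6003, 0.3191]), np.float64(20.88), array([0.2, 0.4, 0.1, 0.1]))
[[191.4 204.4]
 [236.2 202. ]
 [200.4 264.7]
 [243.5 262.5]]
holder (array([0.4994, 0.4549]), np.float64(26.8), array([0.3, 0.5, 0.3, 0.3]))
```

View pics/c1.png

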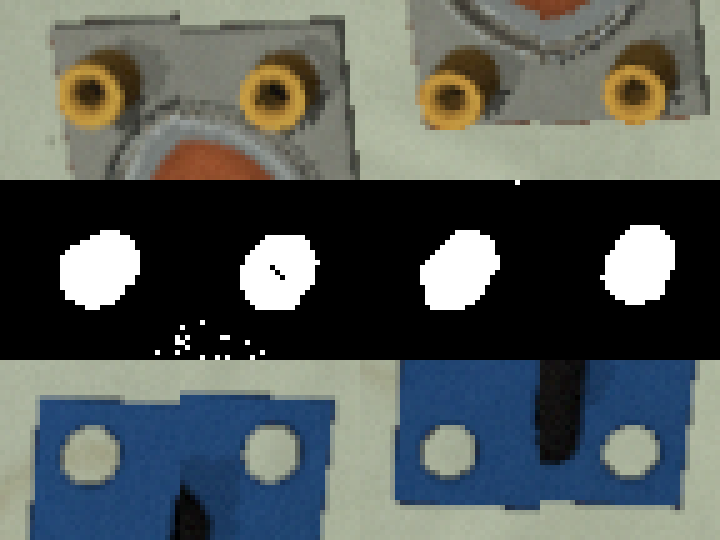

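```bash
python3 -m inch '[[0,0,0,0,0,0.34,60],[-0.25,0.9,0.5,0,0,0,60],[-0.26,0.93,0.5,0,0,0,60],[0,0,1,0,0,0,60],[0,0,1,0,0,0,60],[0,0,1,0,0,0,50],[0,0,1,0,0,0,50],[0,0,1,0,0,0,50],[0,0,0,0,0,0,50],[0,0,0,0,0,0,50]]' 40
python3 - <<'E'
from fit import *
st=read_state();c=read_camera('wrist')
M=R.from_quat(st['orientation']).as_matrix();print(st['tool_pos'],np.degrees(np.arctan2(M[1,0],M[0,0])))
d=np.array([.6003,.3191,.014])-st['tool_pos'];print('units',(M.T@d/.03).round(2))
px=[(189.7,205.3),(234.9,202.5),(198.9,265.9),(242.1,264.1)]
T=R.from_quat([0.979,0.204,0,0])
s2=dict(tool_pos=[0.59500827,0.37599225,0.26957842],orientation=T.as_quat())
print('holder',rigid(toplane(c,px,.024,s2)[:,:2]))
cv2.imwrite('pics/w3.png',c['pixels'])
E
```

```text
time: 6.68
tool_pos: [0.6005, 0.3207, 0.0906]
orientation: [0.983, 0.182, 0.001, -0.0]
contact_force: [-0.3, 0.4, 0.5]
gripper_width: 0.0498
grasp_force: 0.0
[0.6005382  0.32068127 0.09061374] 20.926802404810093
units [-0.03  0.05  2.55]
holder (array([0.4994, 0.4548]), np.float64(26.65), array([0.4, 0.3, 0.5, 0.3]))
```

View pics/w3.png

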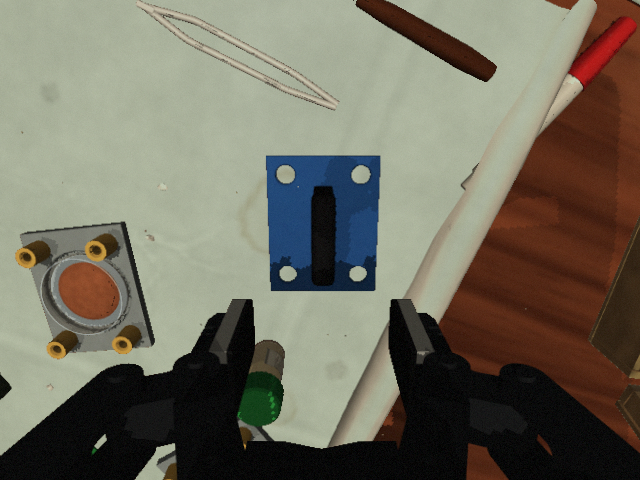

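The bar is centred between the fingers and the tube is clear behind them. I'll descend and grip.

```bash
python3 -m inch '[[-0.03,0.05,0.8,0,0,0,50],[0,0,0.8,0,0,0,45],[0,0,0.6,0,0,0,45],[0,0,0.35,0,0,0,45],[0,0,0,0,0,0,0],[0,0,0,0,0,0,0],[0,0,0,0,0,0,0],[0,0,0,0,0,0,0],[0,0,0,0,0,0,0],[0,0,0,0,0,0,0]]' 50
python3 -m inch '[[0,0,-0.3,0,0,0,0],[0,0,-0.5,0,0,0,0],[0,0,-1,0,0,0,0],[0,0,-1,0,0,0,0],[0,0,-0.5,0,0,0,0],[0,0,0,0,0,0,0],[0,0,0,0,0,0,0]]' 50
python3 - <<'E'
from fit import *
st=read_state();c=read_camera('wrist')
M=R.from_quat(st['orientation']).as_matrix();print(st['tool_pos'],M.round(3))
cv2.imwrite('pics/w4.png',c['pixels'])
for d in landmark_of(c,'cover_hole1'): print(d)
E
```

```text
time: 7.98
tool_pos: [0.5996, 0.3188, 0.0124]
orientation: [0.983, 0.182, 0.0, -0.0]
contact_force: [-0.4, -0.1, 0.3]
gripper_width: -0.0004
grasp_force: 0.0
time: 8.85
tool_pos: [0.5992, 0.3185, 0.1101]
orientation: [0.983, 0.182, -0.001, 0.0]
contact_force: [-0.6, 0.7, -0.3]
gripper_width: -0.0
grasp_force: 0.0
[0.5991537  0.31854655 0.11012755] [[ 0.934  0.357 -0.002]
 [ 0.357 -0.934 -0.001]
 [-0.002  0.    -1.   ]]
{'uv': [285.9, 164.8], 'conf': 0.82}
```

View pics/w4.png

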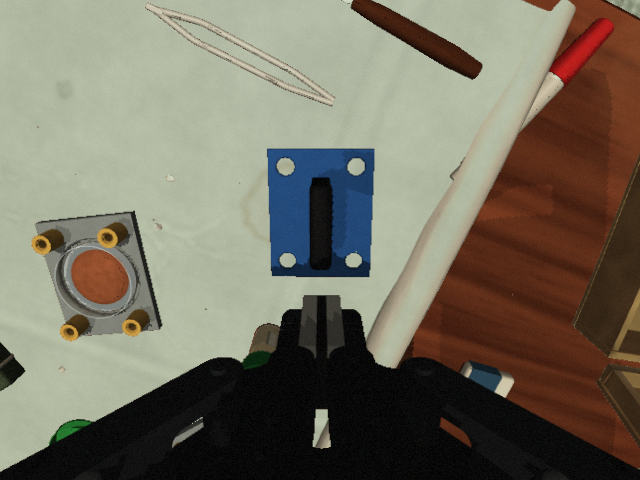

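The fingers closed on nothing and the plate hasn't moved. I'll check the model against this view and against the fixed cameras.

Run:
```python
from fit import *
st=read_state();c=read_camera('wrist');r=c['pixels'][...,2]
H=blobs(r>110,[(286,166),(356,166),(288,260),(354,260)],11);print(H.round(1))
print('cover',rigid(toplane(c,H,.002,st)[:,:2]), 'TCP px',proj(c,[st['tool_pos']],st))
print(c['fx'],c['cx'],c['cy'],c['dist_coeffs'],np.array(c['tool_from_camera']).round(3))
B=[(42,243),(109,237),(70,331),(133,326)];print('holder',rigid(toplane(c,B,.024,st)[:,:2]))
for n in ['scene','side']:
    c=read_camera(n)
    T=np.array([.6,.319,0]);M=R.from_euler('z',20.9,degrees=True).as_matrix()
    P=[T+M@[x,y,.004] for x,y in TP]
    print(n,'pred holes',proj(c,P).round(1).tolist(),'tcp',proj(c,[st['tool_pos']]).round(1))
    for d in landmark_of(c,'cover_hole1'):print(np.round(d['uv'],1))
    cv2.imwrite(f'pics/{n}2.png',cv2.resize(c['pixels'][100:300,130:370],None,fx=3,fy=3))
```

```text
[[285.2 165.8]
 [355.8 166.1]
 [287.4 259.6]
 [353.4 259.8]]
cover (array([0.6004, 0.3191]), np.float64(20.77), array([0.1, 0.1, 0. , 0. ])) TCP px [[320.45707184 275.99769928]]
422.6844637490968 321.19058665534897 236.72746740240146 [-0.05946909  0.          0.          0.          0.        ] [[-0.     0.954  0.299  0.075]
 [ 1.     0.    -0.     0.   ]
 [-0.     0.299 -0.954 -0.18 ]
 [ 0.     0.     0.     1.   ]]
holder (array([0.5   , 0.4544]), np.float64(26.72), array([0.3, 0.4, 0.2, 0.3]))
scene pred holes [[224.0, 212.8], [238.2, 196.4], [258.2, 224.6], [271.7, 207.5]] tcp [[243.7 161.6]]
[270. 211.]
[225.6 215.1]
side pred holes [[204.9, 247.3], [214.7, 234.6], [243.5, 250.2], [251.8, 237.1]] tcp [[223.3 184.2]]
[253.7 236.2]
```

View pics/side2.png

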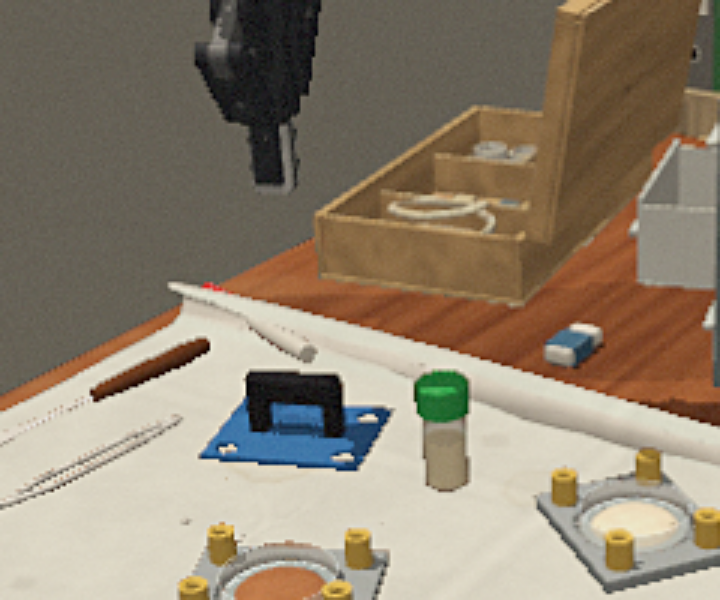

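Both views put the fingertips short of the stated TCP: side (222,163) against a predicted (223,184), and wrist row 295 against 276. I'll work out the offset.

Run:
```python
from fit import *
st=read_state();w=read_camera('wrist');s=read_camera('side');a=read_camera('scene')
for d in np.arange(0,.07,.01):
    P=np.array(st['tool_pos'])+[0,0,d]
    print(d.round(3),proj(w,[P],st).round(0),proj(s,[P]).round(0),proj(a,[P]).round(0))
    if d==0:
        ed=w['pixels']
im=a['pixels'][90:230,180:320];im2=s['pixels'][90:230,160:300]
cv2.imwrite('pics/d.png',cv2.resize(np.hstack([im,im2]),None,fx=2.8,fy=2.8,interpolation=0))
print(st['q'])
```

```text
0.0 [[320. 276.]] [[223. 184.]] [[243. 161.]]
0.01 [[320. 285.]] [[222. 178.]] [[243. 156.]]
0.02 [[320. 295.]] [[222. 172.]] [[242. 151.]]
0.03 [[320. 306.]] [[221. 166.]] [[242. 146.]]
0.04 [[320. 318.]] [[221. 160.]] [[241. 141.]]
0.05 [[320. 332.]] [[220. 154.]] [[241. 136.]]
0.06 [[320. 347.]] [[219. 148.]] [[240. 130.]]
0.07 [[320. 365.]] [[219. 142.]] [[240. 125.]]
[4.34684908e-01 6.58517905e-01 1.19348189e+00 2.57568843e-05
 1.29008373e+00 1.64014232e+00]
```

View pics/d.png

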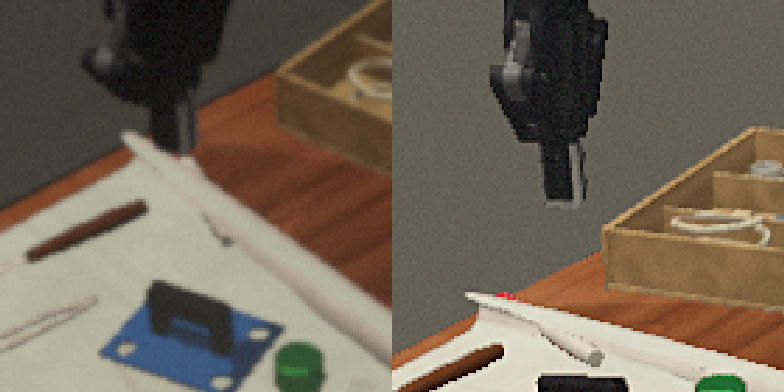

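Side and scene agree that the real fingertips are about 31 mm behind the stated TCP, with no sideways error. That explains closing just above the bar. I'll go down to a reported z of about -0.017.

```bash
python3 -m inch '[[0.04,0,0,0,0,0,45],[0,0,0.5,0,0,0,45],[0,0,1,0,0,0,45],[0,0,1,0,0,0,45],[0,0,0.8,0,0,0,45],[0,0,0.4,0,0,0,45],[0,0,0.2,0,0,0,45],[0,0,0,0,0,0,45]]' 50
python3 -m inch '[[0,0,0.2,0,0,0,45],[0,0,0.1,0,0,0,45],[0,0,0,0,0,0,0],[0,0,0,0,0,0,0],[0,0,0,0,0,0,0],[0,0,0,0,0,0,0],[0,0,0,0,0,0,0]]' 50
```

```text
time: 10.35
tool_pos: [0.6009, 0.3192, -0.0054]
orientation: [0.983, 0.182, 0.0, -0.0]
contact_force: [0.2, -0.5, 0.0]
gripper_width: 0.045
grasp_force: 0.0
time: 11.22
tool_pos: [0.6009, 0.3192, -0.0143]
orientation: [0.983, 0.182, 0.0, -0.0]
contact_force: [-0.2, -0.8, 3.0]
gripper_width: 0.0129
grasp_force: 51.0
```

Gripped: 12.9 mm opening and 51 N. Now I lift it and measure how the plate sits in the hand.

```bash
python3 -m inch '[[0,0,-0.3,0,0,0,0],[0,0,-0.6,0,0,0,0],[0,0,-1,0,0,0,0],[0,0,-0.8,0,0,0,0],[0,0,0,0,0,0,0],[0,0,0,0,0,0,0]]' 60
python3 - <<'E'
from fit import *
st=read_state();c=read_camera('wrist');M=R.from_quat(st['orientation']).as_matrix()
for d in landmark_of(c,'cover_hole1'):print(np.round(d['uv'],1),round(d['conf'],2))
# predicted from rigid lift
z=st['tool_pos'][2]+.0143;P0=np.array([*st['tool_pos'][:2],0])+M@[-.0006,0.0001,0]
Rz=R.from_euler('z',20.8,degrees=True).as_matrix();print('z',z,'pred',proj(c,[P0+Rz@[x,y,z+.004] for x,y in TP],st).round(1).tolist())
cv2.imwrite('pics/w5.png',c['pixels'])
E
```

```text
time: 11.98
tool_pos: [0.6003, 0.319, 0.0656]
orientation: [0.983, 0.182, -0.001, 0.0]
contact_force: [0.3, -0.2, -1.8]
gripper_width: 0.0125
grasp_force: 58.5
[259.9 208.6] 0.79
z 0.07994618315250304 pred [[260.1, 215.6], [381.5, 215.9], [266.7, 363.4], [374.3, 363.6]]
```

View pics/w5.png

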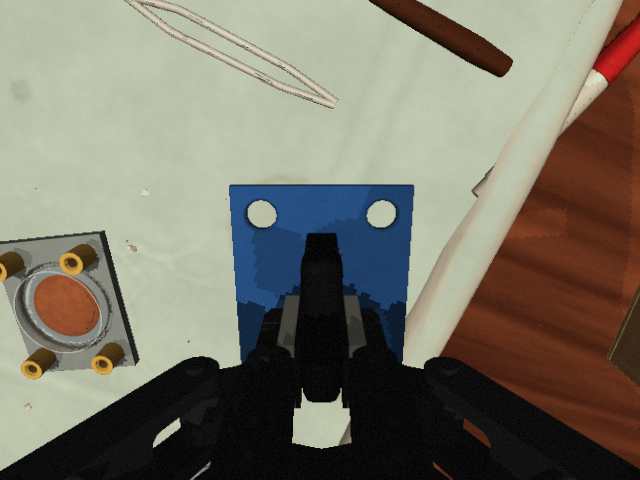

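The holes appear at (262,214) and (381,213), within 2 px of the prediction, so the plate is rigid and level in the hand. The brown holder is at lower left, centred about (67,302). I'll move above it, staying high.

```bash
python3 -m inch '[[0,0,0,0,0,-0.37,0],[0,0,0,0,0,-0.37,0],[-0.16,-0.5,0,0,0,0,0],[-0.16,-0.9,0,0,0,0,0],[-0.16,-0.95,0,0,0,0,0],[-0.16,-0.95,0,0,0,0,0],[-0.16,-0.95,0,0,0,0,0],[-0.16,-0.8,0,0,0,0,0],[0,-0.5,0,0,0,0,0],[0,0,0,0,0,0,0],[0,0,0,0,0,0,0]]' 60
cat > rel.py <<'E'
from fit import *
st=read_state();M=R.from_quat(st['orientation']).as_matrix();y=np.degrees(np.arctan2(M[1,0],M[0,0]))
T=np.array([.4997,.4547,.0197]);print(st['tool_pos'],y.round(2),'tilt',M[:,2].round(4))
print('units',(M.T@(T-st['tool_pos'])/.03).round(2),'az',round((y-26.8)/8,2))
E
python3 rel.py
```

```text
time: 13.45
tool_pos: [0.5004, 0.4541, 0.0663]
orientation: [0.973, 0.232, -0.0, 0.0]
contact_force: [0.9, 0.2, -1.5]
gripper_width: 0.0128
grasp_force: 58.6
[0.50035937 0.45411183 0.06627863] 26.81 tilt [ 0.e+00 -2.e-04 -1.e+00]
units [-0.01 -0.03  1.55] az 0.0
```

```bash
python3 -m inch '[[0,-0.03,0.4,0,0,0,0],[0,0,0.4,0,0,0,0],[0,0,0.3,0,0,0,0],[0,0,0.25,0,0,0,0],[0,0,0.15,0,0,0,0],[0,0,0.05,0,0,0,0],[0,0,0,0,0,0,0],[0,0,0,0,0,0,0]]' 60
python3 rel.py
python3 - <<'E'
from fit import *
st=read_state();M=R.from_quat(st['orientation']).as_matrix();w=read_camera('wrist')
hsv=cv2.cvtColor(w['pixels'],cv2.COLOR_BGR2HSV)
blue=((hsv[...,0]>95)&(hsv[...,0]<130)&(hsv[...,1]>80)).astype(np.uint8)
Rz=R.from_euler('z',26.75,degrees=True).as_matrix();C=np.array([.4997,.4547,0])
pt=proj(w,[C+Rz@[x,y,.024] for x,y in TP],st);S=np.array(st['tool_pos'])*[1,1,0]
ph=proj(w,[S+M@[x,-y,0]+[0,0,st['tool_pos'][2]+.0143+.004] for x,y in TP],st)
print('pred thread',pt.round(1).tolist(),'pred hole top',ph.round(1).tolist())
brass=(hsv[...,0]>10)&(hsv[...,0]<32)&(hsv[...,1]>110)
y,x=np.mgrid[:480,:640]
for u,v in ph[:2]:
    m=(blue==0)&((x-u)**2+(y-v)**2<22**2)
    n,l,s,ce=cv2.connectedComponentsWithStats(m.astype(np.uint8));i=1+s[1:,4].argmax()
    print('hole',s[i],ce[i].round(1),'brass in hole',(brass&(l==i)).sum())
    g=cv2.cvtColor(w['pixels'],cv2.COLOR_BGR2GRAY);k=(l==i)&brass;print('brass centroid',x[k].mean(),y[k].mean())
    dk=(l==i)&(g<60);print('dark',dk.sum(),x[dk].mean(),y[dk].mean())
for n in ['scene','side']:
    c=read_camera(n);print(n,'pred hole',proj(c,[S+M@[a,-b,0]+[0,0,st['tool_pos'][2]+.0183] for a,b in TP]).round(1).tolist(),'thread',proj(c,[C+Rz@[a,b,.024] for a,b in TP]).round(1).tolist())
    for k in ['cover_hole1','holder_a_thread1']:
        for d in landmark_of(c,k):print(k,np.round(d['uv'],1),round(d['conf'],2))
E
```

```text
time: 14.45
tool_pos: [0.4995, 0.4557, 0.0202]
orientation: [0.973, 0.232, 0.0, -0.0]
contact_force: [-0.2, -0.0, -1.4]
gripper_width: 0.0126
grasp_force: 58.6
[0.49954589 0.45565626 0.02024166] 26.85 tilt [ 4.e-04  3.e-04 -1.e+00]
units [-0.01  0.03  0.02] az 0.01
pred thread [[266.9, 206.3], [379.0, 206.5], [272.3, 345.2], [372.7, 345.3]] pred hole top [[259.9, 214.1], [381.3, 214.1], [266.8, 362.3], [374.6, 362.3]]
hole [247 200  30  28 626] [261.4 213.8] brass in hole 448
brass centroid 261.89955357142856 213.06026785714286
dark 238 259.5966386554622 209.0
hole [366 200  30  28 624] [380.8 213.7] brass in hole 434
brass centroid 379.85023041474653 212.83179723502303
dark 256 382.94921875 212.30078125
scene pred hole [[189.9, 273.3], [204.6, 251.5], [231.1, 285.3], [244.7, 262.6]] thread [[191.7, 279.3], [206.2, 257.6], [232.5, 291.3], [245.9, 268.7]]
cover_hole1 [191.6 276. ] 0.78
cover_hole1 [244.6 265.7] 0.74
holder_a_thread1 [246.4 270.2] 0.93
holder_a_thread1 [192.  279.8] 0.74
side pred hole [[191.1, 284.1], [200.4, 266.6], [239.5, 285.6], [246.3, 267.9]] thread [[192.8, 292.6], [202.0, 274.9], [240.7, 294.3], [247.5, 276.2]]
cover_hole1 [246.9 272.3] 0.96
cover_hole1 [193.8 290.1] 0.68
holder_a_thread1 [245.3 281.2] 0.84
```

Height and alignment match the prediction. One last numeric check: the thread seen through each front hole.

Run:
```python
from fit import *
w=read_camera('wrist');v=w['pixels'].max(2)
for u in (262,381):
    print(v[198:230:2,u-16:u+18:2])
```

```text
[[123 124 124 123 126 116 111 104 109 118 124 125 123 120 126 120 119]
 [125 123 121 107  67  75  55  47  44  55  83 104 124 121 122 125 119]
 [123 121  86  41  67  69  60  48   5   9  18  61  96 124 126 125 125]
 [122  84  42  75  76  69  60  48   6  16  18  17  46  87 124 120 128]
 [ 86  73  76  77  71  67  64  57  48  19  15  14  41 130  82 120 125]
 [ 81  54  76  77  69  80  82  52  57  49  36  30  60 168  79 103 124]
 [ 79  68  77  79  73 127 117  63  57  77  80  76  97 171 165  96 126]
 [ 63  70  74  74  97 148 141 108  74  74  79  88 169 178 199  90 110]
 [ 39  68  80  77 175 157 147 149 135 135 140 150 177 190 202  99 108]
 [ 33  59  68 106 174 167 165 154 153 156 155 156 170 190 199 107 109]
 [ 40  44  68 108 167 169 171 169 166 163 170 174 179 176 176  90 109]
 [ 85  35  62  69  95 167 169 168 173 174 178 177 177 174 133  94 115]
 [ 89  77  34  67  68  70 101 171 173 173 179 177 149 113  64 102 123]
 [105  92  66  34  62  66  68  68  78 104  74  60  46  56 102 113 122]
 [120 100  96  65  42  47  61  65  64  66  62  45  58 100 105 125 122]
 [120 119 105  87  89  78  47  44  
[... 473 characters left out ...]
128  68  78  79  76  70  72 146 142 178 176 158  47  42  73]
 [ 97  86 145 102  75  81  75  78 141 151 156 179 176 135  47  37  67]
 [ 93 135 147 114 139 122 143 147 154 156 175 175 171  79  46  40  66]
 [ 85 122 162 151 154 155 157 156 165 177 173 174 155  50  48  37  66]
 [ 88 125 167 169 167 167 165 174 177 176 177 156  58  50  41  32  75]
 [ 87  76 171 170 171 173 172 178 177 170 155  62  45  47  39  48  82]
 [ 95  81 100 169 173 174 175 177 170 121  61  50  46  34  36  73  85]
 [ 99  88  76  59 123 123  86 115  48  46  46  46  42  35  69  83  94]
 [102 100  84  80  57  39  48  49  48  48  43  43  43  78  85  93  97]
 [100 101  96  85  85  62  45  44  44  45  44  69  85  88  93 102  97]]
```

The threads' dark edges sit centred under both front holes, about 0.5 mm sideways and within 1 mm lengthways. That's inside the tolerance, so I'll hand in.

```bash
python3 -c "
from bench import *
print(close_job())"
```

```text
the job is handed in; nothing more can be done
None
```

I handed in the job with the cover plate gripped at about 59 N and held still and level about 1 cm above the posts of the brown dish's holder. By the camera checks all four holes line up within about 1 mm; the hand-in returned no verdict.

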